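# Feed a coated board through the UV tunnel with the push stick

### The job

Use the yellow push stick to feed the circuit board along its lane, under the white lamp hood and completely out on the far side. Only the stick may touch the board. Then draw the stick back out of the hood and leave it lying flat in the lane on the infeed side; leave the red push block, which is too tall for the hood, where it is.

Things in the scene. Friction and masses are not known exactly. Their poses are not given: they have to be found in the camera images.
- tunnel: Fixed UV tunnel. Origin on the bench under the middle of the hood's entrance; +y = feed direction, z up. Bed 104 mm wide, 12 thick, y -340 (open) to +220; grey fences 14 above it leave a lane 70 wide centred on x=0. White hood y 0 to +60, 130 wide, top 84 above the bench, opening 28 high above the bed and lane-wide. Grey end stop 14 tall, face at y +210.
- board_mid (a point): Centre (half-way up) of the loose circuit board: green, in a black carrier 60 mm wide (x), 80 long (y, along the feed), 12 tall, parts on top to 18; 90 g. It lies flat on the bed in the infeed part of the lane. With its centre at tunnel y = +100 its rear edge is just out of the hood. It stops when no longer pushed.
- stick_grip (a point): Centre of the upright grip of the loose yellow push stick, 45 mm above its flat underside. Grip block 24 wide (x), 44 long (y), top 74 above the underside. Bar 30 wide, 16 tall, 210 long along y: black-tipped nose 160 ahead of this point (+y), tail 50 behind. 150 g. z up. It starts flat on the bench, at one of two places beyond the tunnel from the robot.
- block_mid (a point): Centre of the loose red push block, a bystander, 45 mm above its underside: body 50 wide, 120 long, 38 tall (too tall for the hood), with a grip on top to 78. It stands on the bench at the other of the two places.
Not all that is in view belongs to the job. There is more than one size of the part that bears stick_grip; the job needs the larger. Of the things that look like the part that bears board_mid, the smaller one is meant.

How it is judged:
By the outcome, as a careful person would: the job done as asked, in the order asked, and still so for the second after the job is handed in, with the robot touching nothing.
It also fails if it takes over 51 s, if anything falls off the work surface, if the arm or the gripper's body presses on something with over 40 N, if the wrist force passes 120 N, or if a joint passes its speed limit or range.

### The arm

A 6-joint arm with a two-finger parallel gripper is mounted at the origin on the work surface. World frame = base frame: x ahead of the robot, y to its left, z up, the work surface at z = 0. Lengths are in m, angles in rad, forces in N, time in s.
With the tool pointing down it reaches from about 0.375 to 0.9 m from the base axis. Payload 3.1 kg.
Tool frame: the origin (TCP) lies between the finger pads; the fingertips stand 22 mm ahead of it and the grasp point (between the pads) lies 3 mm ahead of it; z points along the fingers, y is the line along which they close (so a half turn about z gives the same grasp; the last joint's range is limited). The gripper opens to 87 mm and grips with 3 to 60 N. Pads are 19 mm wide; open, the fingers measure 117 mm over their backs; the gripper's body (75 mm by 190 mm) begins 51 mm behind the grasp point.
Start: joints at [-1.504, 0.527, 1.433, -0, 1.181, -0.178], TCP at [0.152, -0.606, 0.245] pointing down, gripper open.
Joint ranges: [-3.08, 3.08], [-0.75, 2.2], [0.22, 2.44], [-1.43, 4.57], [0, 2.65], [-2.85, 2.85]. Speed limits (rad/s): [2.79, 2.79, 3.14, 3.14, 3.14, 3.14].

### API

Orientations are given as a unit quaternion [x, y, z, w].
In Python, from rig import robot gives the robot as it stands.
- The arm moves only by the tool move_arm, never from a script. Its argument "series" is text: rows parted by semicolons, each of 6 numbers parted by spaces: the shift along the tool's x, y, z in mm, then the turn, a rotation vector about the tool's x, y, z in degrees. In form: dx dy dz ax ay az; .... A call has 1 to 8 rows; each row is the pose to reach, as a shift and turn from the pose commanded when the call began, along the tool's axes at that moment; what a row does not reach only later rows make up. A row lasts 1/12 s, in which the tool goes at most 41.7 mm and 7.16 degrees, less where a joint would pass 70% of its speed; a pose out of reach is approached as far as the arm can. A call with a gripper value outside its range is refused whole. "jaw" is the opening, from 0 (shut) to 1 (fully open), set as the call begins (left out, the last holds). The fingers move at their own pace and stop on an object; "newtons" is the grip in N (left out, the last holds). Time passes only in rows, so rows that repeat a pose let the fingers close. It gives the time, the measured TCP pose, the force, the opening and the grip force at its end, in the units of the state.
- robot.get_obs(): the state, without advancing time (a new reading comes with each control period).
- robot.camera(name): name is "scene" or "top" or "wrist"; returns a dict with "img" (384x512x3 uint8, red, green, blue), "mtx" (3x3 intrinsics, pixels), "distortion" ([k1, k2, p1, p2, k3] as OpenCV has them; the pictures are not rectified), "world_to_cam" (4x4, takes a point from world to camera coordinates). Camera axes: x right, y down, z forward; pixel columns grow to the right and rows downward; lengths in m; the calibration is good to about 2 mm. A picture is of the moment at which its call begins. There is no depth.
- robot.hand_in(): hands the job in; it is judged then, once.
Trained networks look in a picture, given as the dict that the camera call returned (one of the last four; its "shot" number tells which), for a name from the list of things; names that differ only in an ending like _2 or _b are one class to them, and where a whole thing is asked for, a point or a joint stands for the part that bears it (a point fixed in the world has none). Each returns a list of dicts, best first, with "p" (0 to 1); they miss things now and then, are a little off and sometimes report something else, mostly with a low value. They report only what shows in the picture. A call takes as long as a camera call. They do not tell look-alikes from the thing itself.
- robot.search_frame(picture, thing): "xyz" ([x, y, z] in m, in world coordinates, good to about 4 mm: the middle of the surface that is visible of it).
- robot.tip_of(picture, thing): "xyz" ([x, y, z] in m, in world coordinates, good to about 4 mm: a listed point, or the origin of a listed thing).
The state is a dict: "time": time; "q": joint angles; "joint_velocities": joint speeds; "joint_torque": joint torques, N m; "position": TCP position; "tool_rot": TCP orientation; "ft_force": force on the tool from outside, world axes, zero at the start; "moment": the same for the moment, N m; "grip_width": finger opening in m; "grip_force": force on a finger pad.
Only numpy, scipy, OpenCV 4.12 (cv2) and the standard library are available. Lean on these libraries where they do the work, as an engineer would, in place of code of your own. Each camera call takes 0.05 s, during which the arm holds its last target. There are 200 camera calls.

## Working session

There is one attempt and no reset: what is moved stays moved. The work goes in short steps, Python scripts to look and compute and a tool call to move; the robot and the scene stay as the last step left them, time stands still between calls to the robot, and variables do not carry over. Pictures are saved under pics/ and viewed, at most 10 in all, crops included, and the job is handed in when it is done.

Besides the shell and the picture viewer there is one more tool, called after ">>>" as name(argument=value, ...) on one line, values as JSON. move_arm: Moves the arm, as the interface text tells. Its arguments: {"type":"object","properties":{"series":{"type":"string"},"jaw":{"type":"number"},"newtons":{"type":"number"}},"required":["series"]}

```bash
mkdir -p pics; cat > h.py <<'E'
from rig import robot
import numpy as np, cv2
def save(n,c): cv2.imwrite(f'pics/{n}.png',c['img'][:,:,::-1])
def pix(c,P):
    w=c['world_to_cam']; r,_=cv2.Rodrigues(np.array(w)[:3,:3])
    return cv2.projectPoints(np.array(P,float).reshape(-1,3),r,np.array(w)[:3,3],np.array(c['mtx'],float),np.array(c['distortion'],float))[0][:,0]
def ray(c,uv,z):
    w=np.array(c['world_to_cam']);R=w[:3,:3];t=w[:3,3]
    p=cv2.undistortPoints(np.array(uv,float).reshape(-1,1,2),np.array(c['mtx'],float),np.array(c['distortion'],float))[:,0]
    o=-R.T@t; out=[]
    for a in p:
        d=R.T@np.array([a[0],a[1],1]); out.append(o+d*(z-o[2])/d[2])
    return np.array(out)
E
python3 - <<'E'
from h import *
np.set_printoptions(precision=3,suppress=True)
ims=[]
for n in('scene','top'):
    c=robot.camera(n);ims.append(c['img'])
    for t in('tunnel','board_mid','stick_grip','block_mid'):
        for f in(robot.search_frame,robot.tip_of):
            for d in f(c,t): print(n,t,f.__name__,np.round(d['xyz'],3),round(d['p'],2),pix(c,d['xyz'])[0].round())
    save(n,c)
o=robot.get_obs();print(o['time'],o['position'],o['tool_rot'],o['ft_force'])
E
```

```text
scene tunnel call [ 0.45  -0.002  0.017] 0.75 [263. 212.]
scene tunnel call [0.453 0.045 0.001] 0.57 [275. 208.]
scene board_mid call [0.204 0.37  0.021] 0.79 [300. 121.]
scene board_mid call [ 0.439 -0.065  0.024] 0.75 [244. 219.]
scene board_mid call [0.193 0.378 0.011] 0.91 [299. 120.]
scene board_mid call [ 0.45   0.048 -0.   ] 0.7 [275. 207.]
scene board_mid call [ 0.436 -0.062  0.02 ] 0.64 [244. 218.]
scene board_mid call [0.664 0.168 0.048] 0.45 [354. 222.]
scene stick_grip call [ 0.154 -0.313  0.015] 0.88 [128. 203.]
scene stick_grip call [ 0.676 -0.17   0.015] 0.56 [266. 298.]
scene stick_grip call [ 0.125 -0.318  0.036] 0.9 [120. 194.]
scene stick_grip call [ 0.661 -0.204  0.046] 0.76 [252. 296.]
scene block_mid call [0.675 0.17  0.039] 0.84 [357. 226.]
scene block_mid call [0.664 0.168 0.046] 0.64 [354. 223.]
top tunnel call [0.438 0.025 0.008] 0.82 [256. 189.]
top tunnel call [ 0.444  0.049 -0.001] 0.94 [249. 188.]
top board_mid call [ 0.437 -0.058  0.028] 0.74 [280. 190.]
top board_mid call [0.192 0.37  0.017] 0.61 [153. 258.]
top board_mid call [ 0.435 -0.057  0.023] 0.89 [280. 191.]
top board_mid call [0.192 0.377 0.003] 0.88 [152. 258.]
top stick_grip call [ 0.677 -0.163  0.018] 0.89 [312. 123.]
top block_mid call [0.655 0.184 0.038] 0.75 [212. 124.]
top block_mid call [ 0.677 -0.161  0.017] 0.41 [312. 123.]
top block_mid call [0.66  0.168 0.047] 0.88 [217. 123.]
0.9 [ 0.151 -0.606  0.245] [ 0.993  0.122 -0.    -0.   ] [ 0.102 -0.289 -0.314]
```

```bash
python3 -c "
import cv2
s=cv2.imread('pics/scene.png');t=cv2.imread('pics/top.png')
cv2.imwrite('pics/s2.png',cv2.resize(s[80:384,80:480],(800,600),interpolation=cv2.INTER_CUBIC))
cv2.imwrite('pics/t2.png',cv2.resize(t[80:280,130:397],(800,600),interpolation=cv2.INTER_CUBIC))"
```

```text
(no output)
```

View pics/s2.png

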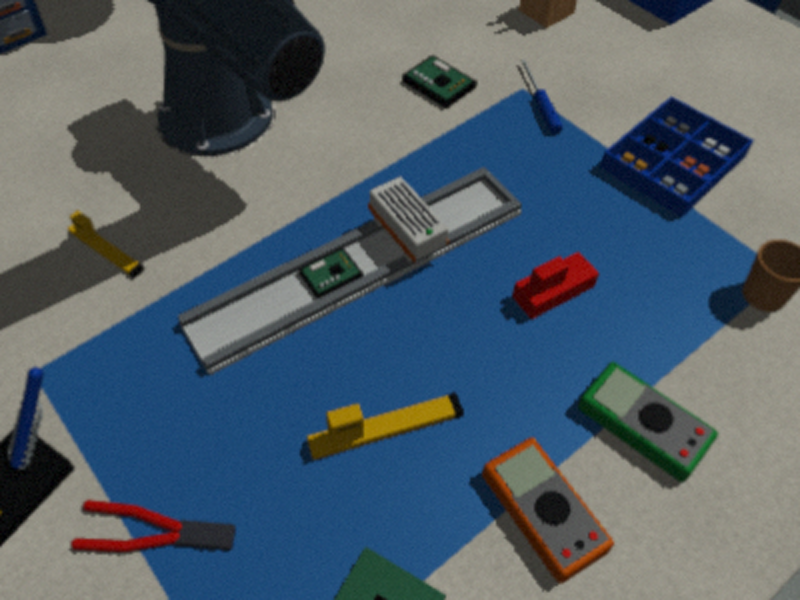

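View pics/t2.png

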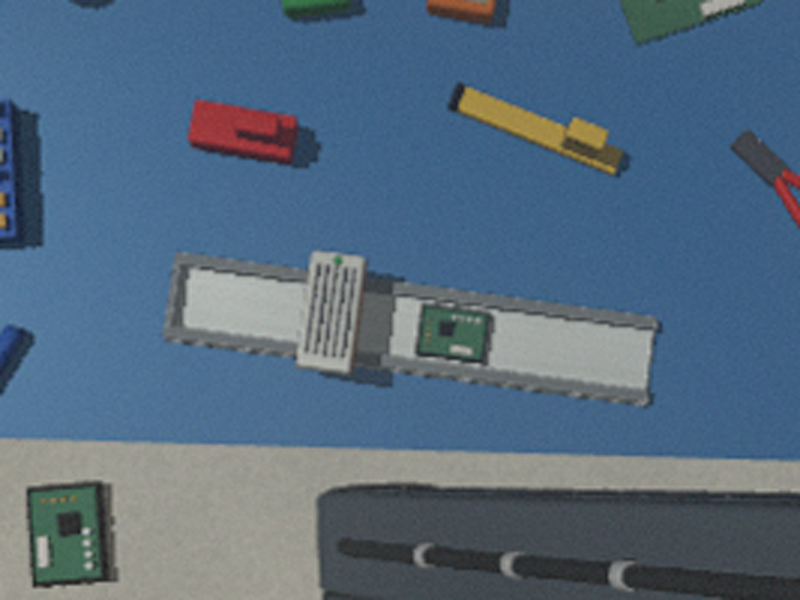

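The in-lane board near top-zoom (455,333) is the job's small one. The larger stick is at (540,130), with its nose pointing left (feed direction). The red block is at (243,130) and the hood at (335,312). The second stick and the board on the beige floor are look-alikes.

```bash
cat >> h.py <<'E'
def toolmove(goal,yaw_axis):
    """shift mm in tool axes to goal, and z-turn deg making tool y parallel to yaw_axis (mod 180)"""
    from scipy.spatial.transform import Rotation as Ro
    o=robot.get_obs();R=Ro.from_quat(o['tool_rot']).as_matrix()
    d=R.T@(np.array(goal)-o['position'])*1000
    a=R.T@np.array([*yaw_axis,0]); ang=np.degrees(np.arctan2(-a[0],a[1])); ang=(ang+90)%180-90
    return d.round(1),round(ang,1)
E
python3 - <<'E'
from h import *
np.set_printoptions(precision=4,suppress=True)
c=robot.camera('top')
z=lambda *p:[(130+u/2.996,80+v/3) for u,v in p]
f=ray(c,z((660,320),(648,403),(178,255),(165,340)),.026);print(f)
d=(f[2]+f[3]-f[0]-f[1])[:2];print('len',np.linalg.norm(d)/2,'ang',np.degrees(np.arctan2(d[1],d[0])),'mid-in',(f[0]+f[1])/2,'mid-out',(f[2]+f[3])/2)
h=ray(c,z((313,252),(366,258),(353,373),(300,367)),.084);print('hood',h,h.mean(0))
s=ray(c,z((460,84),(450,108),(624,157),(615,174)),.016);print('stick',s)
d=(s[0]+s[1]-s[2]-s[3])[:2]/2;L=np.linalg.norm(d);u=d/L;print('len',L,'ang',np.degrees(np.arctan2(u[1],u[0])),'grip',(s[0]+s[1])[:2]/2-u*.16,(s[2]+s[3])[:2]/2+u*.05)
g=(s[0]+s[1])[:2]/2-u*.16
print(toolmove([*g,.2],[u[1],-u[0]]))
b=ray(c,z((423,305),(492,308),(487,362),(418,357)),.024);print('board',b.mean(0),np.linalg.norm(np.diff(b,axis=0),axis=1))
o=robot.get_obs();print(o['q'])
w=robot.camera('wrist')['world_to_cam'];w=np.array(w);print('cam pos',-w[:3,:3].T@w[:3,3])
E
```

```text
[[ 0.4548 -0.2976  0.026 ]
 [ 0.3594 -0.285   0.026 ]
 [ 0.5141  0.2581  0.026 ]
 [ 0.4156  0.269   0.026 ]]
len 0.5578451158221385 ang 84.05869081039295 mid-in [ 0.4071 -0.2913  0.026 ] mid-out [0.4648 0.2636 0.026 ]
hood [[0.5128 0.0995 0.084 ]
 [0.5078 0.0409 0.084 ]
 [0.3806 0.0514 0.084 ]
 [0.3855 0.1096 0.084 ]] [0.4467 0.0754 0.084 ]
stick [[ 0.7268 -0.0623  0.016 ]
 [ 0.6978 -0.0513  0.016 ]
 [ 0.6456 -0.2557  0.016 ]
 [ 0.6252 -0.2454  0.016 ]]
len 0.20846933172960694 ang 68.37068172376573 grip [ 0.6533 -0.2055] [ 0.6539 -0.2041]
(array([ 584. , -267.2,   44.6]), np.float64(-54.3))
board [ 0.4334 -0.0629  0.024 ] [0.0793 0.0624 0.0792]
[-1.5045  0.5275  1.4327 -0.      1.1814 -0.1785]
cam pos [ 0.2335 -0.5856  0.3854]
```

>>> move_arm(series="584 -267 30 0 0 -54; 584 -267 30 0 0 -54; 584 -267 30 0 0 -54; 584 -267 30 0 0 -54; 584 -267 30 0 0 -54; 584 -267 30 0 0 -54; 584 -267 30 0 0 -54; 584 -267 30 0 0 -54", jaw=1)

```text
time: 1.67
position: [0.4131, -0.3972, 0.2291]
tool_rot: [0.827, 0.561, 0.0, 0.0]
ft_force: [0.9, -0.0, 0.2]
grip_width: 0.0869
grip_force: 0.0
```

```bash
python3 - <<'E'
from h import *
print(toolmove([.6533,-.2055,.2],[.9296,-.3686]),robot.get_obs()['position'])
E
```

```text
(array([266.9, 152.4,  29.1]), np.float64(-0.1)) [ 0.41310161 -0.39721773  0.22910941]
```

>>> move_arm(series="267 152 29 0 0 0; 267 152 29 0 0 0; 267 152 29 0 0 0; 267 152 29 0 0 0; 267 152 29 0 0 0; 267 152 29 0 0 0; 267 152 29 0 0 0; 267 152 29 0 0 0")

```text
time: 2.33
position: [0.6563, -0.2037, 0.1995]
tool_rot: [0.828, 0.561, 0.001, 0.0]
ft_force: [0.6, -0.2, 0.2]
grip_width: 0.087
grip_force: 0.0
```

```bash
python3 - <<'E'
from h import *
c=robot.camera('wrist');save('w1',c)
for f in(robot.search_frame,robot.tip_of):
    for d in f(c,'stick_grip'): print(np.round(d['xyz'],4),d['p'])
g=np.array([.6533,-.2055]);u=np.array([.3686,.9296]);n=np.array([u[1],-u[0]])
im=c['img'][:,:,::-1].copy()
def poly(x,y,z):
    P=[[*(g+u*b+n*a),z] for a,b in((x,y[0]),(x,y[1]),(-x,y[1]),(-x,y[0]))]
    cv2.polylines(im,[pix(c,P).round().astype(int)],True,(255,0,255),1)
poly(.015,(-.05,.16),.016);poly(.012,(-.022,.022),.074)
cv2.imwrite('pics/w1o.png',im)
print(robot.get_obs()['position'])
E
```

```text
[ 0.6884 -0.1366  0.0176] 0.79
[ 0.6629 -0.2006  0.0423] 0.83
[ 0.65300262 -0.20674147  0.19941479]
```

View pics/w1o.png

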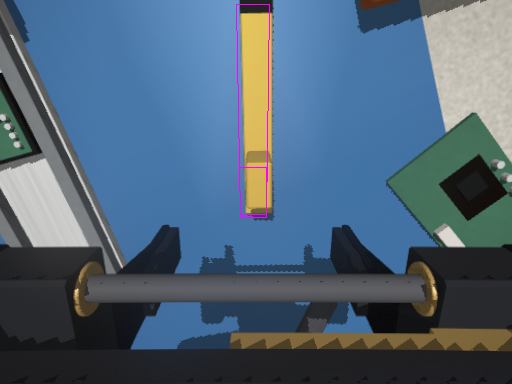

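The wrist view shows the stick nearly aligned with my overlay: grip at (258,186), about 4 px right of and 4 px ahead of the estimate. I'll correct for that and descend.

```bash
python3 - <<'E'
from h import *
print(toolmove([.6586,-.2022,.053],[.9296,-.3686]))
E
```

```text
(array([  6.4,   3.7, 146.4]), np.float64(-0.2))
```

>>> move_arm(series="6 4 40 0 0 0; 6 4 80 0 0 0; 6 4 115 0 0 0; 6 4 135 0 0 0; 6 4 146 0 0 0; 6 4 146 0 0 0")

```text
time: 2.98
position: [0.6557, -0.2047, 0.0513]
tool_rot: [0.829, 0.559, -0.002, -0.003]
ft_force: [-0.5, -0.4, 0.3]
grip_width: 0.087
grip_force: 0.0
```

>>> move_arm(series="0 0 0 0 0 0; 0 0 0 0 0 0; 0 0 0 0 0 0; 0 0 0 0 0 0; 0 0 0 0 0 0; 0 0 0 0 0 0; 0 0 0 0 0 0; 0 0 0 0 0 0", jaw=0, newtons=35)

```text
time: 3.65
position: [0.6587, -0.2037, 0.0542]
tool_rot: [0.829, 0.559, 0.0, 0.0]
ft_force: [-0.3, -0.1, 0.2]
grip_width: 0.0416
grip_force: 0.0
```

>>> move_arm(series="0 0 0 0 0 0; 0 0 0 0 0 0; 0 0 0 0 0 0; 0 0 0 0 0 0; 0 0 0 0 0 0; 0 0 0 0 0 0; 0 0 0 0 0 0; 0 0 0 0 0 0")

```text
time: 4.32
position: [0.6586, -0.2038, 0.054]
tool_rot: [0.829, 0.559, 0.0, 0.0]
ft_force: [-0.7, -0.3, -0.4]
grip_width: 0.0236
grip_force: 34.9
```

>>> move_arm(series="0 0 -20 0 0 0; 0 0 -45 0 0 0; 0 0 -70 0 0 0; 0 0 -90 0 0 0; 0 0 -90 0 0 0; 0 0 -90 0 0 0")

```text
time: 4.82
position: [0.6589, -0.204, 0.1449]
tool_rot: [0.829, 0.559, 0.0, 0.001]
ft_force: [-0.3, -0.0, -1.6]
grip_width: 0.0238
grip_force: 34.9
```

```bash
python3 - <<'E'
from h import *
c=robot.camera('wrist');save('w2',c);o=robot.get_obs();print(o['position'],o['tool_rot'],o['grip_width'],o['grip_force'])
c=robot.camera('scene');save('s3',c)
for i,n in((0,'w2'),(0,'s3')):pass
a=cv2.imread('pics/w2.png');b=cv2.imread('pics/s3.png')[150:342,180:436]
cv2.imwrite('pics/ws.png',np.hstack([cv2.resize(a,(400,300)),cv2.resize(b,(400,300))]))
E
```

```text
[ 0.65782713 -0.20353148  0.14319767] [ 8.28886051e-01  5.59416950e-01 -4.38990323e-04 -6.31583280e-04] 0.02399543011099737 34.93463929742575
```

View pics/ws.png

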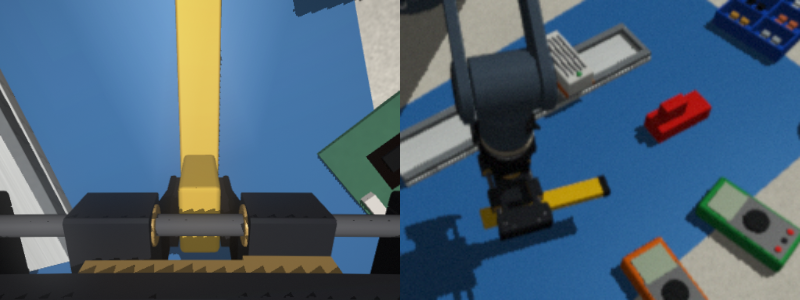

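Stick held straight between the fingers (left panel x≈200), with the nose ahead at (605,185) in the right panel. Next I carry it to the infeed lane.

```bash
python3 - <<'E'
from h import *
c=robot.camera('scene');o=robot.get_obs()
from scipy.spatial.transform import Rotation as Ro
R=Ro.from_quat(o['tool_rot']).as_matrix();p=o['position']
hsv=cv2.cvtColor(c['img'],cv2.COLOR_RGB2HSV);print(R[:,0])
n=ray(c,[(180+605*.64-256,150+185*.64)],p[2]-.054+.016)[0];print(n,(n-p)@R[:,0],(n-p)@R[:,1])
print(toolmove([.4094,-.2764,.145],[.9946,-.1035]))
E
```

```text
[3.74194787e-01 9.27350092e-01 2.62855938e-04]
[ 0.71928408 -0.05701528  0.10375296] 0.1588116991254479 0.0031572944401821834
(array([-160.6, -202.3,   -2.4]), np.float64(-16.0))
```

>>> move_arm(series="-20 -25 0 0 0 -2; -45 -57 0 0 0 -5; -72 -91 0 0 0 -8; -99 -125 0 0 0 -11; -125 -157 0 0 0 -14; -145 -182 0 0 0 -16; -161 -202 0 0 0 -16; -161 -202 0 0 0 -16")

```text
time: 5.63
position: [0.4054, -0.2765, 0.1424]
tool_rot: [0.744, 0.668, -0.001, -0.004]
ft_force: [-0.6, 0.9, -0.5]
grip_width: 0.0235
grip_force: 34.9
```

>>> move_arm(series="0 0 15 0 0 0; 0 0 30 0 0 0; 0 0 40 0 0 0; 0 0 40 0 0 0")

```text
time: 5.97
position: [0.4102, -0.2762, 0.1015]
tool_rot: [0.743, 0.669, 0.0, -0.003]
ft_force: [-0.2, 0.4, -1.2]
grip_width: 0.0239
grip_force: 34.9
```

```bash
python3 - <<'E'
from h import *
from scipy.spatial.transform import Rotation as Ro
o=robot.get_obs();R=Ro.from_quat(o['tool_rot']).as_matrix();p=o['position']
print(p,R[:,0],o['grip_width'],toolmove([.4094,-.2764,.067],[.9946,-.1035]))
c=robot.camera('wrist');im=c['img'][:,:,::-1].copy()
O=np.array([.443,.0468]);u=np.array([.1035,.9946]);n=np.array([u[1],-u[0]])
for x,z in((.035,.026),(-.035,.026)):
    P=[[*(O+u*y+n*x),z] for y in np.arange(-.34,.0,.01)]
    q=pix(c,P).round().astype(int)
    for a in q: cv2.circle(im,tuple(int(t) for t in a),1,(255,0,255),-1)
cv2.imwrite('pics/w4.png',im)
E
```

```text
[ 0.41017583 -0.27624389  0.10149174] [0.10402696 0.99456778 0.00364986] 0.023874084720136184 (array([-0.4, -0.6, 34.5]), np.float64(-0.0))
```

View pics/w4.png

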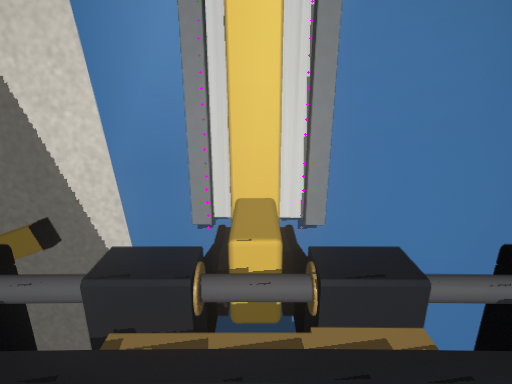

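The stick is centred between the lane fences (inner edges about x 207 and 303, overlay matches). I lower it, then push.

>>> move_arm(series="0 0 12 0 0 0; 0 0 24 0 0 0; 0 0 31 0 0 0; 0 0 34 0 0 0; 0 0 34 0 0 0; 0 0 34 0 0 0")

```text
time: 6.52
position: [0.4113, -0.2776, 0.0702]
tool_rot: [0.743, 0.669, 0.0, 0.0]
ft_force: [-0.2, 0.1, -0.6]
grip_width: 0.024
grip_force: 34.9
```

```bash
python3 - <<'E'
from h import *
o=robot.get_obs();print(o['position'],o['ft_force'],o['moment'])
print(toolmove([*(np.array([.443,.0468])-.08*np.array([.1035,.9946])),.0675],[.9946,-.1035]))
E
```

```text
[ 0.41125461 -0.27759047  0.07022698] [-0.2394676   0.11829755 -0.58917138] [-0.11245381 -0.14461241  0.02799865]
(array([245.9,  -2.1,   2.7]), np.float64(-0.0))
```

>>> move_arm(series="4 0 2 0 0 0; 9 0 2 0 0 0; 14 0 2 0 0 0; 20 0 2 0 0 0; 28 0 2 0 0 0; 36 0 2 0 0 0; 44 0 2 0 0 0; 52 0 2 0 0 0")

```text
time: 7.18
position: [0.4166, -0.225, 0.0681]
tool_rot: [0.743, 0.669, 0.0, 0.0]
ft_force: [0.4, -1.2, -0.2]
grip_width: 0.0238
grip_force: 34.9
```

>>> move_arm(series="8 0 0 0 0 0; 16 0 0 0 0 0; 24 0 0 0 0 0; 32 0 0 0 0 0; 40 0 0 0 0 0; 48 0 0 0 0 0; 56 0 0 0 0 0; 64 0 0 0 0 0")

```text
time: 7.85
position: [0.4231, -0.1614, 0.068]
tool_rot: [0.743, 0.669, -0.0, -0.0]
ft_force: [0.3, -1.8, -0.7]
grip_width: 0.0238
grip_force: 34.9
```

```bash
python3 - <<'E'
from h import *
O=np.array([.443,.0468]);u=np.array([.1035,.9946])
o=robot.get_obs();print(o['position'],(o['position'][:2]-O)@u,o['ft_force'],o['grip_width'])
print(toolmove([*(O-.08*u),.0675],[.9946,-.1035]))
c=robot.camera('top');save('t5',c);cv2.imwrite('pics/t5.png',cv2.resize(c['img'][80:280,130:397,::-1],(800,600)))
E
```

```text
[ 0.42313017 -0.16138636  0.06799396] -0.20911868486397692 [ 0.32572539 -1.76166809 -0.66590325] 0.02382371085793739
(array([129.1,  -1.9,   0.5]), np.float64(-0.0))
```

View pics/t5.png

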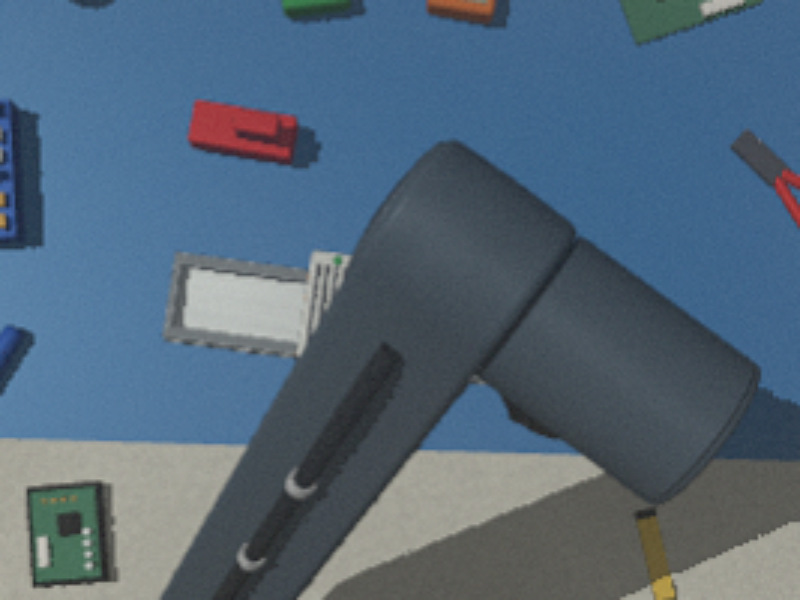

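The arm hides the infeed lane; the exit (240,305) is still empty, as expected with the nose at about −50 mm. The light push force shows contact, so I continue.

>>> move_arm(series="8 0 0 0 0 0; 16 0 0 0 0 0; 24 0 0 0 0 0; 32 0 0 0 0 0; 40 0 0 0 0 0; 48 0 0 0 0 0; 56 0 0 0 0 0; 64 0 0 0 0 0")

```text
time: 8.57
position: [0.4297, -0.0976, 0.068]
tool_rot: [0.743, 0.669, -0.0, -0.0]
ft_force: [0.1, 0.2, -2.9]
grip_width: 0.0236
grip_force: 34.9
```

>>> move_arm(series="8 0 0 0 0 0; 16 0 0 0 0 0; 24 0 0 0 0 0; 32 0 0 0 0 0; 40 0 0 0 0 0; 48 0 0 0 0 0; 55 0 0 0 0 0; 60 0 0 0 0 0")

```text
time: 9.23
position: [0.4359, -0.0379, 0.068]
tool_rot: [0.743, 0.669, -0.0, -0.0]
ft_force: [-0.7, -0.1, -1.2]
grip_width: 0.0238
grip_force: 34.9
```

>>> move_arm(series="2 0 0 0 0 0; 4 0 0 0 0 0; 5 0 0 0 0 0; 5 0 0 0 0 0")

```text
time: 9.57
position: [0.4365, -0.0338, 0.068]
tool_rot: [0.743, 0.669, 0.0, -0.0]
ft_force: [0.7, 0.2, -1.0]
grip_width: 0.0236
grip_force: 34.9
```

```bash
python3 - <<'E'
from h import *
O=np.array([.443,.0468]);u=np.array([.1035,.9946])
o=robot.get_obs();print(o['position'],(o['position'][:2]-O)@u,o['ft_force'],o['grip_width'])
c=robot.camera('scene')
for d in robot.tip_of(c,'board_mid'): q=np.array(d['xyz']);print(q.round(3),round(d['p'],2),(q[:2]-O)@u)
cv2.imwrite('pics/s6.png',cv2.resize(c['img'][120:320,180:447,::-1],(800,600)))
E
```

```text
[ 0.43648493 -0.03381221  0.06799145] -0.08085120993815034 [ 0.71285476  0.18937975 -1.0084959 ] 0.023627467542271605
[0.195 0.378 0.008] 0.86 0.30377457
[0.461 0.161 0.015] 0.78 0.11583380999999998
[ 0.45   0.051 -0.001] 0.7 0.00504268
```

View pics/s6.png

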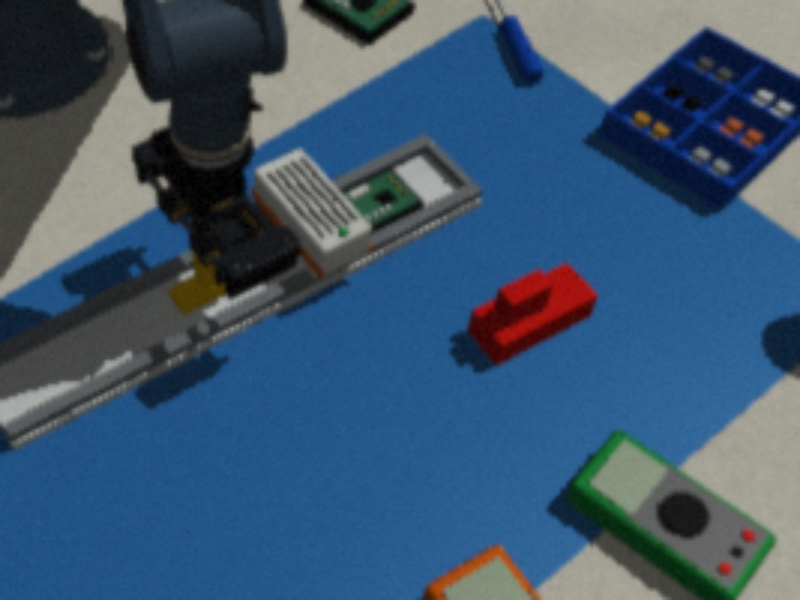

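The board is out past the hood, at (390,195); the network puts its centre at tunnel y≈+116 mm, and +100 was needed. I draw the stick back.

>>> move_arm(series="-5 0 0 0 0 0; -15 0 0 0 0 0; -30 0 0 0 0 0; -48 0 0 0 0 0; -66 0 0 0 0 0; -84 0 0 0 0 0; -102 0 0 0 0 0; -118 0 0 0 0 0")

```text
time: 10.33
position: [0.424, -0.1534, 0.068]
tool_rot: [0.743, 0.669, 0.0, 0.0]
ft_force: [-0.1, 0.2, -1.1]
grip_width: 0.0238
grip_force: 34.9
```

>>> move_arm(series="-12 0 0 0 0 0; -22 0 0 0 0 0; -27 0 0 0 0 0; -27 0 0.5 0 0 0; -27 0 1 0 0 0; -27 0 1.5 0 0 0; -27 0 2 0 0 0; -27 0 2 0 0 0")

```text
time: 11.0
position: [0.4213, -0.1773, 0.0659]
tool_rot: [0.743, 0.67, -0.0, -0.0]
ft_force: [0.0, 0.1, -1.1]
grip_width: 0.0236
grip_force: 34.9
```

>>> move_arm(series="0 0 0.5 0 0 0; 0 0 1 0 0 0; 0 0 1 0 0 0; 0 0 1 0 0 0")

```text
time: 11.33
position: [0.4213, -0.1773, 0.0658]
tool_rot: [0.743, 0.67, 0.0, -0.0]
ft_force: [-1.7, 1.8, 8.7]
grip_width: 0.0235
grip_force: 34.9
```

>>> move_arm(series="0 0 -0.5 0 0 0; 0 0 -0.5 0 0 0; 0 0 -0.5 0 0 0; 0 0 -0.5 0 0 0; 0 0 -0.5 0 0 0; 0 0 -0.5 0 0 0; 0 0 -0.5 0 0 0; 0 0 -0.5 0 0 0", jaw=0.8)

```text
time: 12.0
position: [0.4214, -0.1781, 0.0654]
tool_rot: [0.743, 0.669, -0.0, -0.0]
ft_force: [-0.6, -0.2, -0.3]
grip_width: 0.0664
grip_force: 0.0
```

>>> move_arm(series="0 0 -5 0 0 0; 0 0 -15 0 0 0; 0 0 -35 0 0 0; 0 0 -65 0 0 0; 0 0 -100 0 0 0; 0 0 -130 0 0 0; 0 0 -140 0 0 0; 0 0 -140 0 0 0")

```text
time: 12.67
position: [0.4229, -0.1791, 0.2087]
tool_rot: [0.743, 0.669, 0.001, 0.004]
ft_force: [0.1, 0.1, -0.1]
grip_width: 0.0699
grip_force: 0.0
```

```bash
python3 - <<'E'
from h import *
o=robot.get_obs();print(o['position'],o['ft_force'],o['grip_width'],o['time'])
a=robot.camera('wrist')['img'][:,:,::-1];b=robot.camera('scene')['img'][120:312,180:436,::-1]
cv2.imwrite('pics/fin.png',np.hstack([cv2.resize(a,(400,300)),cv2.resize(b,(400,300))]))
E
```

```text
[ 0.4229221  -0.17912453  0.20869572] [ 0.11691417  0.09290878 -0.07382149] 0.06985214631085226 12.6667
```

View pics/fin.png

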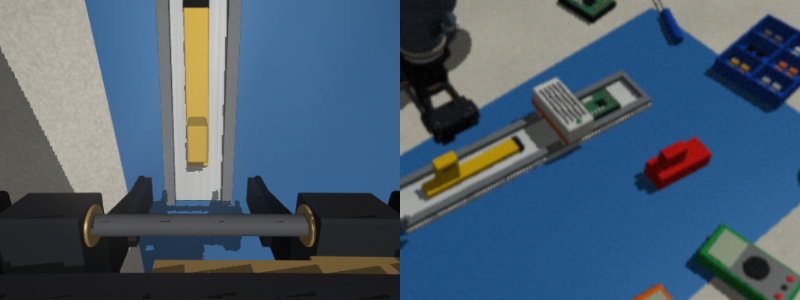

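The stick lies flat in the infeed lane, nose at (518,145), short of the hood. The board is beyond the hood at (602,102), the red block is where it was, and the gripper is clear.

```bash
python3 -c "
from rig import robot
print(robot.hand_in())"
```

```text
the job is handed in; nothing more can be done
None
```

I handed the job in at about 13 s: the board is fully out beyond the hood, the stick lies flat in the infeed lane clear of the hood, and the red block was not touched.

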